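Turn a moulded cover over on the step jig and push it home

ROBOT

A 6-joint arm with a two-finger parallel gripper is mounted at the origin on the work surface. World frame = base frame: x ahead of the robot, y to its left, z up, the work surface at z = 0. Lengths are in m, angles in rad, forces in N, time in s.
With the tool pointing down it reaches from about 0.375 to 0.9 m from the base axis. Payload 3.1 kg.
Tool frame: the origin (TCP) lies on the centre line of the jaws, within the pads' length; the fingertips stand 22 mm ahead of it and the grasp point (between the pads) lies 3 mm ahead of it; z points along the fingers, y is the line along which they close (so a half turn about z gives the same grasp; the last joint's range is limited). The gripper opens to 85 mm and grips with 20 to 120 N. Pads are 22 mm wide; open, the fingers measure 114 mm over their backs; the gripper's body (76 mm by 85 mm) begins 54 mm behind the grasp point. The pads swing forward as they close: fully open they stand 13 mm farther back than shut.
Start: joints at [-1.337, 0.527, 1.433, -0, 1.181, -0.178], TCP at [0.25, -0.573, 0.253] pointing down, gripper open.
Joint ranges: [-3.08, 3.08], [-0.75, 2.2], [0.22, 2.44], [-1.43, 4.57], [0, 2.65], [-2.85, 2.85]. Speed limits (rad/s): [2.79, 2.79, 3.14, 3.14, 3.14, 3.14].

INTERFACE

Orientations are given as a unit quaternion [x, y, z, w].
In Python, from station import manip gives the robot as it stands.
- The arm moves only by the shell command python3 drive.py 'ROWS' [FORCE]. ROWS is a JSON list of rows, 1 to 20 of them, each written [[dx, dy, dz], turn, opening]: dx, dy, dz in cm, then a turn about the tool's z in units of 0.1 rad, then the opening from 0.0 (shut) to 1.0 (fully open); each row is the pose to reach, as a shift and turn from the pose commanded when the command began, along the tool's axes at that moment; what a row does not reach only later rows make up. A row lasts 1/10 s, in which the tool goes at most 0.05 m and 0.15 rad, less where a joint would pass 70% of its speed; a pose out of reach is approached as far as the arm can. The fingers move at their own pace and stop on an object; FORCE is the grip in N (left out, the last holds). Time passes only in rows, so rows that do not move let the fingers close. It prints the time, the measured TCP pose, the force, the opening and the grip force at its end. Input that does not fit is refused with a message, and nothing moves.
- manip.sense(): the state, without advancing time (a new reading comes with each control period).
- manip.snapshot(name): name is "scene" or "top" or "wrist"; returns a dict with "pixels" (400x640x3 uint8, red, green, blue), "range_z" (400x640 float32, m along the optical axis (not along the pixel's ray), 0 where there is no reading), "fov_y" (degrees; the focal length in pixels is half the picture's height over the tangent of half this angle, whatever the lens; pixels are square), "cx", "cy" (the principal point, pixels), "R" (3x3) and "t" (3): a world point X has camera coordinates R X + t; the wrist camera has in their place "hand_eye" (4x4, takes a point from camera to tool coordinates, whose origin is the TCP and whose axes are the flange's). Camera axes: x right, y down, z forward; pixel columns grow to the right and rows downward; lengths in m; the calibration is good to about 2 mm. A picture is of the moment at which its call begins: read the wrist's pose just before it.
- manip.sign_off(): hands the job in; it is judged then, once.
The state is a dict: "t": time; "q": joint angles; "qd": joint speeds; "tau": joint torques, N m; "tcp_pos": TCP position; "tool_rot": TCP orientation; "force": force on the tool from outside, world axes, zero at the start; "ft_torque": the same for the moment, N m; "finger_gap": opening from 0.0 (shut) to 1.0 (fully open); "gripper_force": force on a finger pad.
Only numpy, scipy, OpenCV 4.12 (cv2) and the standard library are available. Lean on these libraries where they do the work, as an engineer would, in place of code of your own. Each camera call takes 0.05 s, during which the arm holds its last target. There are 200 camera calls.

TASK

Two moulded covers lie side by side on the lower deck of the turnover jig, and one of them lies with its smooth face up. Without lifting that cover clear of the jig, tip it over the step so that it comes to lie ribbed face up in a bay of the upper deck; then push it along until it sits square and flush against the back stop. Leave the other cover and the things on the bench where they are.

Things in the scene. Friction and masses are not known exactly. Their poses are not given: they have to be found in the camera images.
- jig: Fixed aluminium turnover jig with black rubber decks, 238 mm along its x. Origin on the table under the middle of the step; z up; +y is the tipping direction. Lower deck: y -60 to 0 mm, top at z = 60 mm; its near (-y) side drops straight to the table. At y = 0 a 6 mm step up to the upper deck: y 0 to 134 mm, top at z = 66 mm.
- stop (a point): Middle of the lower edge of the back stop's face: a steel bar across the far end of the upper deck (face at jig y = 134 mm, square to jig y, top at z = 84 mm). Axes as the jig.
- bay_a (a point): Centre of one bay of the upper deck, on its surface (jig x = -58 mm). The bays are 110 mm wide, bounded by three strips along y, 6 mm wide and 8 mm high, at jig x = -116, 0 and 116 mm.
- bay_b (a point): Centre of the other bay, on its surface (jig x = +58 mm).
- cover: Cover to turn: rigid grey plate, 84 (x) by 90 (y) by 10 mm (z), 0.10-0.20 kg; one face smooth, the other an open tray with 4 mm rim, ribs and bosses. Origin at its very centre; +z out of the ribbed face. Starts smooth face up (+z down) on the lower deck in front of a bay, far edge 1-4 mm from the step, near edge overhanging the deck's near side by about 32 mm: a tilted fingertip fits under it.
- cover_mid (a point): Centre of the cover to turn. Pried up by the overhang it pivots at the step; past upright it falls over by itself on to the rubber and lies there, flat, roughly 20 to 50 mm short of the back stop, its rear edge within some 20 mm of the step, before or beyond it.
- cover_ok: The other cover, same shape, size and axes, already ribbed face up (+z up) on the lower deck in front of the other bay; not to be moved.
- driver: Bystander: screwdriver, 170 mm long, lying on the table.
- jar: Bystander: small pale jar with a white cap, 56 mm wide, 70 mm tall.
- tape: Bystander: roll of paper tape, 90 mm across, 24 mm tall.
- roller_a: Bystander: small dark steel roller standing on end, 26 mm across, 46 mm tall.
- roller_b: Bystander: another such roller.
- mouse: Bystander: black computer mouse, 100 by 58 by 22 mm.
- caliper: Bystander: steel vernier caliper lying flat, 150 mm long, 10 mm high, jaws 45 mm wide.

How it is judged:
On the way, in this order (a step that is already met when the one before it is completed fails the run):
1. the cover lies turned over, ribbed face up, on the upper deck (angle between cover's own z axis and vertical below 0.12 rad and z of cover in the frame of jig between 0.067 and 0.075 m and x of cover in the frame of jig between -0.085 and 0.085 m and y of cover in the frame of jig above 0.03 m), for 0.2 s.
2. the cover is flush against the back stop (angle between cover's own z axis and vertical below 0.12 rad and y of cover in the frame of jig above 0.086 m and angle between the y axis of cover and the y axis of jig, either way round below 0.06 rad and z of cover in the frame of jig between 0.067 and 0.075 m), for 0.2 s.
At the end, for the whole second after the job is handed in: The cover lies flat (within 7 degrees), ribbed face up, in a bay of the upper deck, at rest, square to the back stop within 3.4 degrees and with its leading edge within 3 mm of it. The other cover is within 12 mm of where it was, the bystanders within 30 mm (all of step 2 and x of cover in the frame of jig between -0.085 and 0.085 m and y of cover in the frame of jig above 0.03 m and linear speed of cover below 0.01 m/s and distance of cover_ok from where it was at the start of the episode below 0.012 m and distance of each of driver, jar, tape, roller_a, roller_b, mouse, caliper from where it was at the start of the episode below 0.03 m); the robot touches nothing.
It fails at once if the cover is lifted clear of the jig (height (world z) of cover above 0.15 m).
It fails at once if the other cover is shifted (distance of cover_ok from where it was at the start of the episode above 0.02 m).
It fails at once if a bystander is knocked about (distance of any of driver, jar, tape, roller_a, roller_b, mouse, caliper from where it was at the start of the episode above 0.04 m).
It also fails if it takes over 40 s, if anything falls off the work surface, if the arm or the gripper's body presses on something with over 40 N, if the wrist force passes 120 N, or if a joint passes its speed limit or range.

## Working session

There is one attempt and no reset: what is moved stays moved. The work goes in short steps, Python scripts to look and compute and a shell command to move; the robot and the scene stay as the last step left them, time stands still between calls to the robot, and variables do not carry over. Pictures are saved under pics/ and viewed, at most 10 in all, crops included, and the job is handed in when it is done.

```bash
ls; mkdir -p pics
python3 - <<'E'
from station import manip
import cv2,numpy as np
s=manip.sense();print(s['t'],s['tcp_pos'],s['tool_rot'],s['finger_gap'])
for n in("scene","top"):
    d=manip.snapshot(n);cv2.imwrite(f'pics/{n}0.png',d['pixels'][:,:,::-1]);np.savez(f'{n}0.npz',**d)
    print(n,d['fov_y'],d['cx'],d['cy'],np.round(d['R'],3).tolist(),d['t'])
E
```

```text
drive.py
pics
station.py
0.0 [ 0.25000008 -0.57204655  0.25228169] [ 9.78878806e-01  2.04438107e-01 -4.09902961e-05 -1.15858704e-03] 0.9995149365252624
scene 47.97811127872878 317.5134492016979 196.72754517088563 [[-0.751, 0.66, -0.003], [0.55, 0.623, -0.555], [-0.365, -0.419, -0.832]] [ 0.44320542 -0.25525721  1.31115666]
top 45.58062705794983 317.9178744401579 191.51394196449172 [[-0.018, -1.0, 0.026], [-0.997, 0.016, -0.07], [0.07, -0.027, -0.997]] [-0.03331906  0.59336823  1.24683062]
```
View pics/scene0.png

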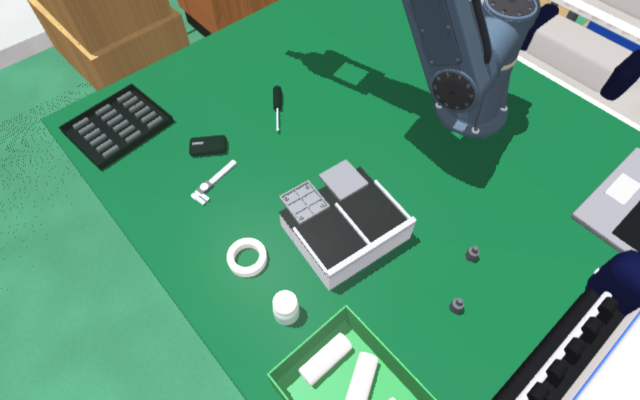

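View pics/top0.png

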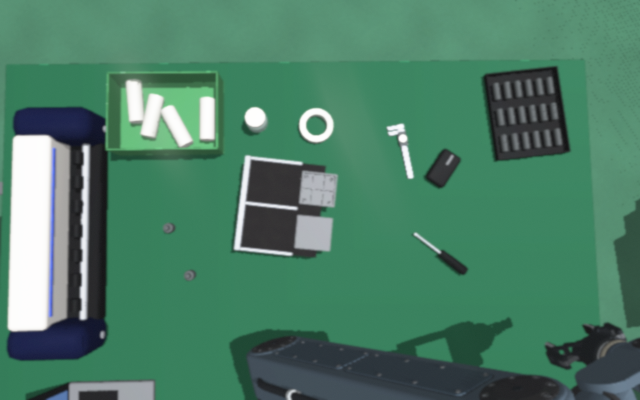

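The scene view shows the jig with the ribbed cover at (303,203) and the smooth one at (345,180). In the top view the smooth cover is at (314,233), the ribbed one at (319,188) and the back stop on the left, near column 243. World +y points left in the image, so the target is bay_a. Next I'll get a coarse fix.

Create h.py:
```python
import numpy as np,cv2
from scipy.spatial.transform import Rotation as Ro
def cam(d,s=None):
    f=200/np.tan(np.radians(float(d['fov_y']))/2)
    if 'R' in d: R=d['R'].T; o=-R@d['t']
    else:
        T=np.eye(4);T[:3,:3]=Ro.from_quat(s['tool_rot']).as_matrix();T[:3,3]=s['tcp_pos'];T=T@d['hand_eye'];R=T[:3,:3];o=T[:3,3]
    return f,float(d['cx']),float(d['cy']),R,o
def ray(d,px,z,s=None):
    f,cx,cy,R,o=cam(d,s);px=np.atleast_2d(px).astype(float)
    v=np.c_[(px[:,0]-cx)/f,(px[:,1]-cy)/f,np.ones(len(px))]@R.T
    return o+v*((z-o[2])/v[:,2])[:,None]
def cloud(d,s=None):
    f,cx,cy,R,o=cam(d,s);Z=d['range_z'].astype(float);v,u=np.mgrid[:400,:640]
    return np.dstack([(u-cx)/f*Z,(v-cy)/f*Z,Z])@R.T+o
```

Run:
```python
from h import *
d=np.load('top0.npz');P=cloud(d);p=d['pixels'].astype(int)
for u,v in [(314,233),(319,188),(270,185),(270,230),(240,205),(370,200)]: print(u,v,p[v,u],P[v,u].round(3))
m=((p.min(2)>120)&(np.ptp(p,2)<25)&(abs(P[...,2]-.07)<.012)).astype(np.uint8); m[:, :285]=0
for c in cv2.findContours(m,0,2)[0]:
    if cv2.contourArea(c)>300:
        r=cv2.minAreaRect(c);b=cv2.boxPoints(r);print(r,ray(d,b,.07).round(3).tolist())
m=((p.min(2)>150)&(np.ptp(p,2)<25)&(P[...,2]>.06)).astype(np.uint8); m[:, 255:]=0;m[:,:225]=0
for c in cv2.findContours(m,0,2)[0]:
    if cv2.contourArea(c)>50: b=cv2.boxPoints(cv2.minAreaRect(c));print(b.tolist(),ray(d,b,.084).round(3).tolist())
```

```text
314 233 [179 182 189] [ 0.484 -0.03   0.071]
319 188 [175 177 183] [ 0.599 -0.045  0.063]
270 185 [53 51 53] [0.608 0.081 0.066]
270 230 [53 52 53] [0.493 0.082 0.067]
240 205 [226 231 235] [0.557 0.155 0.085]
370 200 [ 68 135 102] [ 0.569 -0.185  0.   ]
((312.9016418457031, 232.5819854736328), (35.037330627441406, 33.22661590576172), 5.19442892074585) [[0.448, 0.021, 0.07], [0.532, 0.013, 0.07], [0.522, -0.076, 0.07], [0.438, -0.067, 0.07]]
((317.6534118652344, 188.54246520996094), (34.80768966674805, 32.76633834838867), 6.009006023406982) [[0.561, 0.008, 0.07], [0.644, -0.002, 0.07], [0.634, -0.091, 0.07], [0.55, -0.08, 0.07]]
[[234.0, 156.0], [254.0, 156.0], [254.0, 250.0], [234.0, 250.0]] [[0.682, 0.17, 0.084], [0.681, 0.119, 0.084], [0.444, 0.121, 0.084], [0.445, 0.171, 0.084]]
[[245.0, 108.0], [254.0, 108.0], [254.0, 126.0], [245.0, 126.0]] [[0.805, 0.141, 0.084], [0.805, 0.118, 0.084], [0.758, 0.118, 0.084], [0.758, 0.141, 0.084]]
```

Units first: shifts go in cm and turns go in units of 0.1 rad. So 0.375 m is 37.5, -0.298 m is -29.8, -0.5 rad is -5.

```bash
python3 drive.py '[[[3.5, -3, 0], -1, 0.5], [[7, -6, 0], -2, 0.5], [[11, -9, 0], -3, 0.5], [[15, -12, 0], -4, 0.5], [[19, -15, 0], -5, 0.5], [[22, -18, 0], -6, 0.5], [[26, -21, 0], -7, 0.5], [[30, -24, 0], -8, 0.5], [[34, -27, 0], -9.5, 0.5], [[37.5, -29.8, 0], -10.4, 0.5], [[37.5, -29.8, 0], -10.4, 0.5], [[37.5, -29.8, 0], -10.4, 0.5], [[37.5, -29.8, 0], -10.4, 0.5]]'
python3 - <<'E'
from station import manip
from h import *
s=manip.sense();d=manip.snapshot('wrist');np.savez('w1.npz',**d);cv2.imwrite('pics/w1.png',d['pixels'][:,:,::-1])
print(s['tcp_pos'],Ro.from_quat(s['tool_rot']).as_matrix().round(3).tolist(),s['q'],d['hand_eye'].round(3).tolist(),s['force'])
import json;json.dump({k:np.array(s[k]).tolist() for k in('tcp_pos','tool_rot')},open('w1.json','w'))
E
```

```text
t: 1.4
tcp_pos: [0.4742, -0.1502, 0.2531]
tool_rot: [0.748, 0.663, -0.0, -0.0]
force: [0.2, -0.5, 0.4]
finger_gap: 0.499
gripper_force: 0.0
[ 0.47420032 -0.15018435  0.25310841] [[0.12, 0.993, -0.001], [0.993, -0.12, -0.0], [-0.0, -0.001, -1.0]] [-5.31504114e-01  3.57187555e-01  1.74652343e+00 -5.34855719e-04
  1.03825758e+00 -4.11256420e-01] [[-0.0, -0.956, -0.294, 0.074], [1.0, -0.0, -0.001, 0.0], [0.001, -0.294, 0.956, -0.12], [0.0, 0.0, 0.0, 1.0]] [ 0.17553957 -0.53975414  0.41392981]
```

View pics/w1.png

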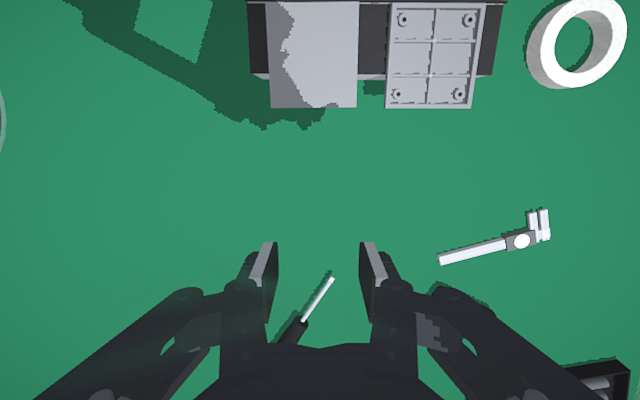

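The wrist view shows the smooth cover's near edge from (271,107) to (358,106) and the ribbed cover's from (386,107) to (473,108). The screwdriver lies on the table under the fingers.

Run:
```python
from h import *
import json
s=json.load(open('w1.json'));d=np.load('w1.npz');P=cloud(d,s);p=d['pixels'].astype(int)
m=(abs(P[...,2]-.067)<.009)&(p.min(2)>90)&(np.ptp(p,2)<25)
for a,b in((262,366),(380,480)):
    q=[(u,np.max(np.nonzero(m[:,u])[0])) for u in range(a,b) if m[:150,u].sum()>60]
    q=np.array(q);l=np.polyfit(q[3:-3,0],q[3:-3,1],1)
    e=np.array([[q[0,0]-.5,np.polyval(l,q[0,0])+.5],[q[-1,0]+.5,np.polyval(l,q[-1,0])+.5]])
    X=ray(d,e,.07,s);v=X[1]-X[0];print(e.round(1).tolist(),X.round(4).tolist(),np.linalg.norm(v),np.arctan2(v[1],v[0]))
    rows=np.arange(20,100,10);L=[np.nonzero(m[r,a:b])[0][[0,-1]]+a for r in rows]
    for k in(0,1):
        Y=ray(d,np.c_[np.array(L)[:,k],rows],.07,s);w=Y[0]-Y[-1];print(' side',Y[0].round(4),Y[-1].round(4),np.arctan2(-w[0],w[1]))
```

```text
[[267.5, 107.7], [357.5, 106.8]] [[0.4341, -0.0688, 0.07], [0.522, -0.0786, 0.07]] 0.08846255385111446 -0.11084519648444204
 side [0.4457 0.0063 0.07  ] [ 0.4393 -0.053   0.07  ] -0.10761035426022557
 side [ 0.5286 -0.0038  0.07  ] [ 0.5218 -0.063   0.07  ] -0.11301338149018834
[[387.5, 107.6], [475.5, 107.8]] [[0.5512, -0.0829, 0.07], [0.6371, -0.0935, 0.07]] 0.08648279377029243 -0.12300581066876684
 side [ 0.5583 -0.0074  0.07  ] [ 0.5506 -0.0665  0.07  ] -0.12870333585424104
 side [ 0.6375 -0.017   0.07  ] [ 0.6341 -0.0766  0.07  ] -0.057096936772325566
```

```bash
python3 drive.py '[[[0, -0.4, 5], 0, 0.5], [[1, -0.4, 10], 0, 0.5], [[2, -0.4, 14], 0, 0.5], [[3, -0.4, 17], 0, 0.5], [[4, -0.4, 19], 0, 0.5], [[5, -0.4, 19.8], 0, 0.5], [[5.5, -0.4, 19.8], 0, 0.5], [[5.5, -0.4, 19.8], 0, 0.5]]'
python3 - <<'E'
from station import manip
from h import *
s=manip.sense();d=manip.snapshot('scene');cv2.imwrite('pics/s2.png',cv2.resize(d['pixels'][120:300,220:460,::-1],None,fx=3,fy=3))
print(s['force'])
E
```

```text
t: 2.25
tcp_pos: [0.4775, -0.0947, 0.056]
tool_rot: [0.748, 0.664, 0.0, 0.0]
force: [-0.3, 1.1, -0.3]
finger_gap: 0.501
gripper_force: 0.0
[-0.31041842  1.09936728 -0.3257775 ]
```

View pics/s2.png

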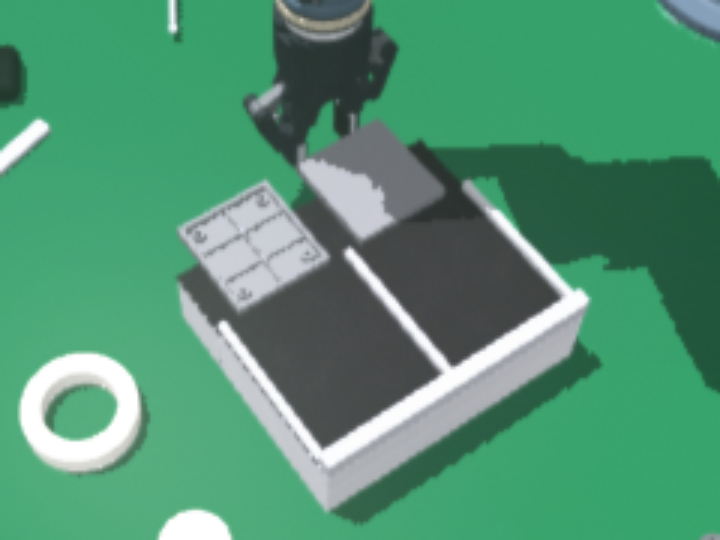

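The zoomed scene view shows both fingertips just behind the smooth cover's near edge, at (300,155) and (353,122), with the neighbouring cover clear of them. I'll ease in until there's contact.

```bash
for i in 1; do python3 drive.py '[[[0.5, 0, 0], 0, 0.5], [[0.9, 0, 0], 0, 0.5], [[0.9, 0, 0], 0, 0.5]]'; done; python3 drive.py '[[[0.2, 0, 0], 0, 0.5], [[0.2, 0, 0], 0, 0.5]]' | grep -E 'tcp|force'; python3 drive.py '[[[0.2, 0, 0], 0, 0.5], [[0.2, 0, 0], 0, 0.5]]' | grep -E 'tcp|force'
```

```text
t: 2.6
tcp_pos: [0.4784, -0.0852, 0.056]
tool_rot: [0.748, 0.664, 0.0, 0.0]
force: [0.2, -0.1, 0.1]
finger_gap: 0.5
gripper_force: 0.0
tcp_pos: [0.4786, -0.0834, 0.0555]
force: [-0.2, 0.0, -0.5]
gripper_force: 0.0
tcp_pos: [0.4787, -0.0821, 0.0554]
force: [-1.4, -4.9, 1.1]
gripper_force: 2.0
```

```bash
for i in 1; do python3 drive.py '[[[0.1, 0, 0], 0, 0.5], [[0.1, 0, 0], 0, 0.5]]' | grep -E 'tcp|force'; python3 drive.py '[[[0.1, 0, 0], 0, 0.5], [[0.1, 0, 0], 0, 0.5], [[0.1, 0, 0], 0, 0.5]]' | grep -E 'tcp|force'; done
```

```text
tcp_pos: [0.4788, -0.082, 0.0554]
force: [-3.4, -8.4, 2.0]
gripper_force: 4.5
tcp_pos: [0.4788, -0.082, 0.0554]
force: [-4.1, -13.0, 0.7]
gripper_force: 6.8
```

In the tool's units: -0.01 m is -1, -0.006 m is -0.6.

```bash
python3 drive.py '[[[0, 0, -0.3], 0, 0.5], [[0, 0, -0.6], 0, 0.5], [[0.1, 0, -1], 0, 0.5], [[0.1, 0, -1], 0, 0.5]]'
python3 - <<'E'
from station import manip
from h import *
s=manip.sense();d=manip.snapshot('scene');cv2.imwrite('pics/s3.png',cv2.resize(d['pixels'][120:300,220:460,::-1],None,fx=3,fy=3))
w=manip.snapshot('wrist');P=cloud(w,s);p=w['pixels'].astype(int)
m=(np.ptp(p,2)<25)&(p.min(2)>90)
T=Ro.from_quat(s['tool_rot']).as_matrix()
for u in (300,320):
  for v in range(0,400,20):
    if P[v,u,2]>.03: print(u,v,((P[v,u]-s['tcp_pos'])@T).round(3),P[v,u,2].round(4))
E
```

```text
t: 3.9
tcp_pos: [0.479, -0.0815, 0.0657]
tool_rot: [0.747, 0.665, -0.001, 0.002]
force: [-6.2, -15.8, 0.4]
finger_gap: 0.502
gripper_force: 7.9
300 0 [ 0.111 -0.006 -0.   ] 0.0656
300 20 [ 0.105 -0.006 -0.001] 0.0666
300 40 [ 0.097 -0.006 -0.006] 0.071
300 60 [ 0.091 -0.006 -0.005] 0.0705
300 80 [ 0.084 -0.006 -0.006] 0.0711
300 100 [ 0.078 -0.006 -0.007] 0.0727
300 120 [ 0.071 -0.006 -0.007] 0.0729
300 140 [ 0.063 -0.006 -0.008] 0.0737
300 160 [ 0.056 -0.006 -0.009] 0.0744
300 180 [ 0.049 -0.007 -0.01 ] 0.0759
300 200 [ 0.04  -0.007 -0.01 ] 0.0754
300 220 [ 0.033 -0.007 -0.012] 0.0776
300 240 [ 0.024 -0.007 -0.013] 0.0783
300 260 [ 0.016 -0.007 -0.013] 0.0782
300 360 [ 0.01  -0.004 -0.057] 0.1227
300 380 [ 0.01  -0.004 -0.064] 0.1292
320 0 [ 0.111  0.001 -0.001] 0.066
320 20 [ 0.105  0.001 -0.001] 0.0664
320 40 [ 0.098  0.001 -0.005] 0.0699
320 60 [ 0.091  0.001 -0.005] 0.0704
320 80 [ 0.084  0.001 -0.007] 0.072
320 100 [ 0.078  0.001 -0.006] 0.0714
320 120 [ 0.071  0.001 -0.007] 0.0728
320 140 [ 0.063  0.001 -0.008] 0.0731
320 160 [ 0.056  0.001 -0.009] 0.0741
320 180 [ 0.049  0.001 -0.01 ] 0.0759
320 200 [ 0.041  0.001 -0.011] 0.077
320 220 [ 0.033  0.001 -0.011] 0.0771
320 240 [ 0.024  0.001 -0.012] 0.0772
320 260 [ 0.017  0.001 -0.015] 0.0802
320 360 [ 0.01   0.001 -0.057] 0.1227
320 380 [ 0.011  0.001 -0.064] 0.1296
```

View pics/s3.png

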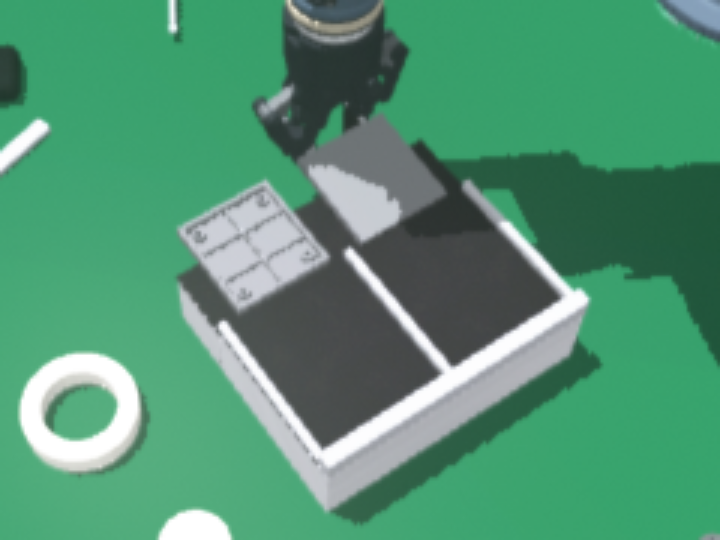

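The cover is tilting and the near edge is up 10 mm with no slip. I'll carry on along the arc.

In the tool's units: -0.02 m is -2, -0.015 m is -1.5.

```bash
python3 drive.py '[[[0.05, 0, -0.5], 0, 0.5], [[0.2, 0, -1], 0, 0.5], [[0.3, 0, -1.5], 0, 0.5], [[0.5, 0, -2], 0, 0.5], [[0.5, 0, -2], 0, 0.5]]'
cat > look.py <<'E'
from station import manip
from h import *
s=manip.sense();w=manip.snapshot('wrist');P=cloud(w,s)
T=Ro.from_quat(s['tool_rot']).as_matrix()
print(s['t'],s['force'].round(1) if hasattr(s['force'],'round') else s['force'])
for v in range(0,300,30): print(v,((P[v,320]-s['tcp_pos'])@T).round(3),P[v,320,2].round(4))
E
python3 look.py
```

```text
t: 4.5
tcp_pos: [0.4799, -0.0775, 0.0865]
tool_rot: [0.747, 0.665, -0.002, 0.003]
force: [-6.6, -19.2, 6.2]
finger_gap: 0.5
gripper_force: 9.8
4.5 [ -6.6 -19.2   6.2]
0 [0.117 0.001 0.02 ] 0.0658
30 [0.107 0.001 0.021] 0.065
60 [0.094 0.001 0.016] 0.07
90 [ 0.074  0.    -0.12 ] 0.2063
120 [0.07  0.001 0.007] 0.0792
150 [0.058 0.001 0.003] 0.0833
180 [ 0.046  0.001 -0.001] 0.0872
210 [ 0.035  0.001 -0.006] 0.0922
240 [ 0.023  0.001 -0.01 ] 0.0962
270 [-0.047  0.002  0.086] 0.0005
```

```bash
python3 drive.py '[[[0.15, 0, -0.5], 0, 0.5], [[0.35, 0, -1], 0, 0.5], [[0.6, 0, -1.5], 0, 0.5], [[0.9, 0, -2], 0, 0.5], [[1.2, 0, -2.5], 0, 0.5], [[1.2, 0, -2.5], 0, 0.5]]'
python3 look.py
```

```text
t: 5.15
tcp_pos: [0.4816, -0.0648, 0.1121]
tool_rot: [0.747, 0.665, -0.001, 0.003]
force: [-6.1, -14.9, 10.0]
finger_gap: 0.5
gripper_force: 7.6
5.15 [ -6.1 -14.9  10. ]
0 [0.126 0.001 0.048] 0.0639
30 [0.112 0.001 0.046] 0.0652
60 [0.099 0.001 0.046] 0.0654
90 [0.084 0.001 0.042] 0.0698
120 [0.069 0.001 0.028] 0.0834
150 [0.056 0.001 0.02 ] 0.0921
180 [0.044 0.001 0.01 ] 0.1019
210 [0.033 0.001 0.   ] 0.1119
240 [ 0.023  0.001 -0.008] 0.1203
270 [-0.062  0.002  0.112] 0.0003
```

```bash
python3 drive.py '[[[0.3, 0, -0.6], 0, 0.5], [[0.8, 0, -1.2], 0, 0.5], [[1.3, 0, -1.7], 0, 0.5], [[1.9, 0, -2.2], 0, 0.5], [[2.5, 0, -2.6], 0, 0.5], [[3.2, 0, -3], 0, 0.5], [[3.2, 0, -3], 0, 0.5]]'
python3 look.py
```

```text
t: 5.9
tcp_pos: [0.4847, -0.0286, 0.1406]
tool_rot: [0.747, 0.664, 0.0, -0.0]
force: [-0.3, -2.0, -0.1]
finger_gap: 0.501
gripper_force: 0.1
5.9 [-0.3 -2.  -0.1]
0 [0.134 0.001 0.075] 0.0658
30 [0.119 0.002 0.076] 0.065
60 [0.103 0.002 0.074] 0.0663
90 [0.086 0.002 0.074] 0.0671
120 [0.068 0.002 0.075] 0.0654
150 [0.049 0.002 0.07 ] 0.0706
180 [0.037 0.001 0.038] 0.1025
210 [0.028 0.001 0.013] 0.128
240 [ 0.022  0.001 -0.006] 0.1468
270 [-0.079  0.002  0.14 ] 0.0006
```

```bash
python3 drive.py '[[[0.6, 0, -0.2], 0, 0.5], [[1.2, 0, -0.3], 0, 0.5], [[1.8, 0, -0.3], 0, 0.5], [[2.4, 0, -0.3], 0, 0.5], [[3, 0, -0.3], 0, 0.5], [[3, 0, -0.3], 0, 0.5]]'
python3 look.py
```

```text
t: 6.55
tcp_pos: [0.4883, 0.0007, 0.1432]
tool_rot: [0.748, 0.664, -0.0, -0.0]
force: [0.7, -0.5, 0.1]
finger_gap: 0.499
gripper_force: 0.0
6.55 [ 0.7 -0.5  0.1]
0 [0.135 0.002 0.078] 0.0651
30 [0.119 0.002 0.077] 0.0667
60 [0.103 0.002 0.077] 0.0665
90 [0.086 0.002 0.078] 0.0655
120 [0.068 0.002 0.079] 0.0646
150 [0.048 0.002 0.078] 0.0651
180 [0.028 0.002 0.077] 0.0666
210 [0.022 0.001 0.03 ] 0.1133
240 [ 0.024  0.001 -0.012] 0.1551
270 [-0.081  0.002  0.143] 0.0
```

```bash
python3 drive.py '[[[0.5, 0, 0], 0, 0.5], [[1, 0, 0], 0, 0.5], [[1.5, 0, 0], 0, 0.5], [[2, 0, 0], 0, 0.5], [[2.5, 0, 0], 0, 0.5], [[2.5, 0, 0], 0, 0.5], [[2.5, 0, 0], 0, 0.5], [[2.5, 0, 0], 0, 0.5]]'
python3 - <<'E'
from station import manip
from h import *
s=manip.sense();d=manip.snapshot('scene');cv2.imwrite('pics/s4.png',cv2.resize(d['pixels'][120:300,220:460,::-1],None,fx=3,fy=3))
E
```

```text
t: 7.4
tcp_pos: [0.4914, 0.0246, 0.1433]
tool_rot: [0.748, 0.664, -0.0, 0.0]
force: [0.1, -0.0, -0.5]
finger_gap: 0.499
gripper_force: 0.0
```

View pics/s4.png

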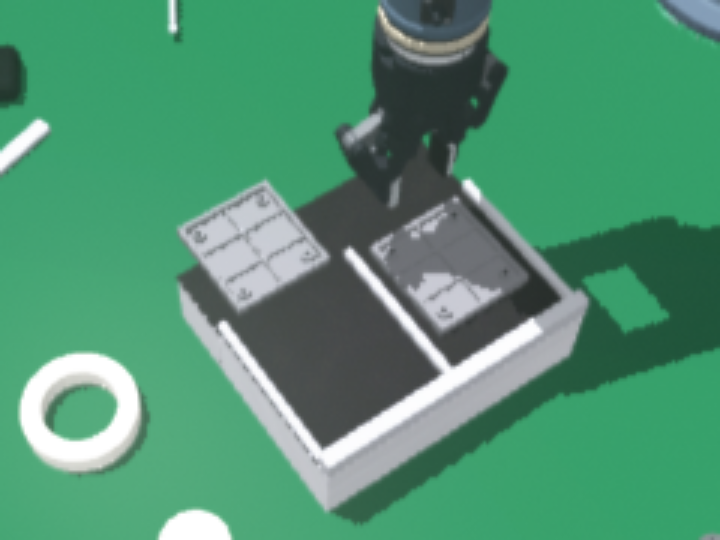

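The cover has fallen over ribbed face up in bay_a, with corners near (375,245) and (527,275) and a gap left to the stop. I'll back off and measure the rear edge with the wrist camera.

In the tool's units: -0.06 m is -6, -0.03 m is -3.

```bash
python3 drive.py '[[[-3, 0, 0], 0, 0.5], [[-6, 0, 0], 0, 0.5], [[-6, 0, 0], 0, 0.5], [[-6, 0, 0], 0, 0.5]]' >/dev/null
cat > look2.py <<'E'
from station import manip
from h import *
import sys
s=manip.sense();w=manip.snapshot('wrist');P=cloud(w,s);p=w['pixels']
cv2.imwrite('pics/'+sys.argv[1],p[:,:,::-1]);T=Ro.from_quat(s['tool_rot']).as_matrix();Q=(P-s['tcp_pos'])@T
print(s['tcp_pos'],s['force'])
for u in(270,300,320,350,370):
    z=P[:,u,2];print(u,[(v,int(Q[v,u,0]*1e4)/10,int(Q[v,u,1]*1e4)/10,round(float(z[v])*1e3,1)) for v in range(0,300,14) if z[v]>.05])
E
python3 look2.py w5.png
```

```text
[ 0.48417265 -0.03545577  0.14330847] [-1.17371181 -0.02659738  0.66150277]
270 [(0, 134.2, -27.1, 68.7), (14, 126.5, -27.1, 71.1), (28, 119.7, -27.6, 70.0), (42, 112.3, -27.9, 70.4), (56, 104.8, -28.3, 69.9), (70, 97.2, -28.7, 69.7), (84, 89.3, -29.2, 69.4), (98, 80.9, -28.8, 74.2), (112, 72.8, -29.2, 74.4), (126, 64.4, -29.5, 75.1), (140, 55.0, -31.4, 65.6), (154, 44.9, -32.8, 60.2), (168, 35.0, -33.4, 59.3), (182, 25.0, -33.8, 59.8), (196, 14.9, -34.2, 60.6), (210, 3.9, -34.9, 59.5), (252, 9.9, -22.3, 137.9), (266, 8.6, -20.7, 148.6), (280, 2.2, -20.8, 149.6), (294, -3.8, -20.9, 151.2)]
300 [(0, 133.9, -9.9, 69.8), (14, 126.9, -10.0, 69.7), (28, 119.8, -10.1, 69.6), (42, 112.3, -10.2, 70.2), (56, 104.9, -10.4, 69.6), (70, 97.1, -10.5, 69.8), (84, 89.2, -10.7, 69.4), (98, 81.1, -10.9, 68.9), (112, 72.7, -11.0, 70.1), (126, 64.5, -10.8, 75.6), (140, 55.0, -11.6, 65.7), (154, 44.9, -12.1, 60.3), (168, 34.9, -12.3, 59.2), (182, 25.0, -12.5, 59.7), (196, 14.8, -12.6, 60.5), (210, 4.0, -12.8, 60.0)]
320 [(0, 133.9, 1.4, 69.5), (14, 127.1, 1.4, 68.9), (28, 119.7, 1.5, 69.9), (42, 112.3, 
[... 546 characters left out ...]
 (140, 55.0, 21.4, 65.9), (154, 44.9, 22.3, 60.1), (168, 35.0, 22.7, 59.7), (182, 25.1, 22.9, 60.1), (196, 14.7, 23.3, 60.0), (210, 4.1, 23.6, 60.3), (224, -6.8, 23.9, 60.1)]
370 [(0, 133.8, 29.9, 69.8), (14, 126.6, 30.1, 70.8), (28, 120.2, 31.0, 67.5), (42, 112.4, 31.1, 69.4), (56, 104.8, 31.3, 70.2), (70, 97.2, 31.9, 69.0), (84, 89.3, 32.4, 68.9), (98, 81.1, 32.7, 69.5), (112, 72.7, 32.3, 74.2), (126, 64.5, 32.4, 76.2), (140, 54.9, 34.7, 65.6), (154, 44.7, 36.4, 58.6), (168, 34.9, 36.8, 58.9), (182, 25.0, 37.2, 59.8), (196, 14.4, 37.9, 59.0), (210, 3.9, 38.3, 59.7), (224, -6.7, 38.7, 60.3), (252, 9.8, 24.9, 137.7), (266, 10.6, 22.4, 152.2), (280, 7.0, 21.7, 157.2), (294, 1.6, 21.7, 159.0)]
```

View pics/w5.png

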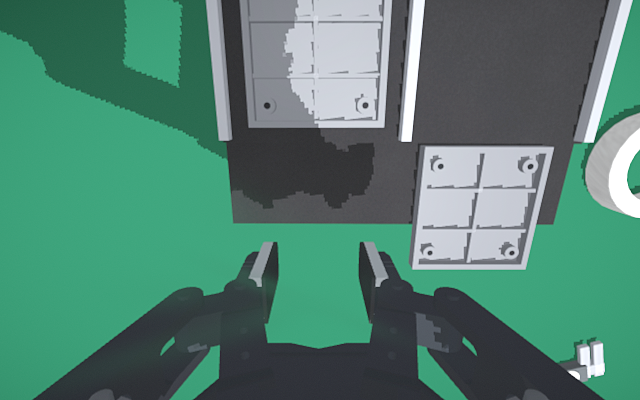

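The wrist view shows the cover square in bay_a with its rear edge at about row 128, which is tool x ≈ 62 mm and about 10 mm beyond the step. The other cover is undisturbed at (415–553,145–268). I'll lower behind it and touch the lower deck to find the fingertip height.

In the tool's units: 0.055 m is 5.5, 0.03 m is 3.

```bash
python3 drive.py '[[[1.5, 0, 2], 0, 0.5], [[3, 0, 4], 0, 0.5], [[3, 0, 5.5], 0, 0.5], [[3, 0, 5.5], 0, 0.5]]'|grep -E 'tcp|force'; python3 drive.py '[[[0, 0, 0.3], 0, 0.5], [[0, 0, 0.3], 0, 0.5]]'|grep -E 'tcp|force';python3 drive.py '[[[0, 0, 0.2], 0, 0.5], [[0, 0, 0.2], 0, 0.5]]'|grep -E 'tcp|force';python3 drive.py '[[[0, 0, 0.2], 0, 0.5], [[0, 0, 0.2], 0, 0.5]]'|grep -E 'tcp|force'
```

```text
tcp_pos: [0.4864, -0.0035, 0.0868]
force: [0.2, 0.3, 0.3]
gripper_force: 0.0
tcp_pos: [0.4881, -0.0049, 0.0857]
force: [0.3, 0.2, -0.3]
gripper_force: 0.0
tcp_pos: [0.4881, -0.0053, 0.0837]
force: [0.4, 0.8, 0.1]
gripper_force: 0.0
tcp_pos: [0.4878, -0.0052, 0.0814]
force: [-1.0, 0.8, 1.0]
gripper_force: 0.0
```

```bash
for i in 1 2; do python3 drive.py '[[[0, 0, 0.15], 0, 0.5], [[0, 0, 0.15], 0, 0.5]]'|grep -E 'tcp|force';done
```

```text
tcp_pos: [0.4879, -0.0052, 0.0802]
force: [-0.4, 0.1, 4.4]
gripper_force: 2.1
tcp_pos: [0.4879, -0.0052, 0.0801]
force: [-2.0, 0.5, 18.6]
gripper_force: 8.9
```

In the tool's units: -0.011 m is -1.1, 0.048 m is 4.8.

```bash
python3 drive.py '[[[0, 0, -1.1], 0, 0.5], [[0.5, 0, -1.1], 0, 0.5], [[1, 0, -1.1], 0, 0.5], [[1.5, 0, -1.1], 0, 0.5], [[2, 0, -1.1], 0, 0.5], [[2.4, 0, -1.1], 0, 0.5], [[2.8, 0, -1.1], 0, 0.5], [[3.2, 0, -1.1], 0, 0.5], [[3.6, 0, -1.1], 0, 0.5], [[4, 0, -1.1], 0, 0.5], [[4.4, 0, -1.1], 0, 0.5], [[4.8, 0, -1.1], 0, 0.5], [[4.8, 0, -1.1], 0, 0.5]]'|grep -E 'tcp|force'; for i in 1 2; do python3 drive.py '[[[0.2, 0, 0], 0, 0.5], [[0.2, 0, 0], 0, 0.5]]'|grep -E 'tcp|force';done
```

```text
tcp_pos: [0.4935, 0.0431, 0.0894]
force: [-0.4, 0.2, -0.4]
gripper_force: 0.0
tcp_pos: [0.4938, 0.0447, 0.0894]
force: [-0.4, 0.4, 0.1]
gripper_force: 0.0
tcp_pos: [0.4941, 0.0466, 0.0894]
force: [0.7, -0.1, -0.6]
gripper_force: 0.0
```

```bash
for i in 1 2 3; do python3 drive.py '[[[0.15, 0, 0], 0, 0.5], [[0.3, 0, 0], 0, 0.5], [[0.3, 0, 0], 0, 0.5]]'|grep -E 'tcp|force';done; python3 look2.py w6.png
```

```text
tcp_pos: [0.4944, 0.0497, 0.0893]
force: [-0.0, -0.2, 0.8]
gripper_force: 0.1
tcp_pos: [0.4942, 0.0513, 0.0893]
force: [-1.1, -7.9, 1.4]
gripper_force: 4.0
tcp_pos: [0.4942, 0.0517, 0.0893]
force: [-4.1, -19.5, 1.4]
gripper_force: 10.2
[0.49421578 0.05170475 0.08934997] [ -4.14231641 -19.51097728   1.44822248]
270 [(14, 108.3, -17.5, 83.6), (28, 103.8, -17.8, 83.2), (42, 99.6, -18.4, 80.3), (56, 95.8, -19.8, 72.6), (70, 90.6, -20.4, 70.5), (84, 85.1, -20.9, 69.1), (98, 79.1, -20.8, 71.3), (112, 73.1, -21.4, 69.7), (126, 67.0, -21.7, 69.9), (140, 60.7, -21.9, 70.5), (154, 54.2, -22.2, 70.4), (168, 47.2, -22.8, 68.9), (182, 40.9, -22.7, 71.7), (196, 33.3, -23.4, 69.5), (210, 25.9, -23.8, 69.3), (224, 18.7, -24.0, 70.2), (238, 13.3, -23.4, 75.5), (252, 9.5, -22.4, 83.1), (266, 8.3, -20.8, 94.1), (280, 2.7, -20.7, 96.5), (294, -3.0, -20.7, 98.4)]
300 [(14, 108.5, -6.3, 82.8), (28, 103.7, -6.4, 83.5), (42, 99.8, -6.7, 79.2), (56, 95.5, -7.1, 74.2), (70, 90.9, -7.6, 67.7), (84, 85.1, -7.6, 68.8), (98, 79.1, -7.7, 69.8), (112, 73.1, -7.8, 68.6), (126, 67.0, -7.9, 69.8), (140, 60.6, -8.0, 69
[... 1135 characters left out ...]
 (210, 25.9, 16.4, 69.3), (224, 18.8, 16.5, 70.5), (238, 13.3, 16.2, 75.4), (252, 0.9, 17.5, 66.3), (266, -7.6, 17.8, 66.2), (280, 74.2, 0.4, 209.1), (294, -25.5, 18.4, 66.1)]
370 [(14, 108.3, 19.8, 83.3), (28, 103.8, 20.1, 82.7), (42, 99.4, 20.6, 80.9), (56, 95.2, 21.7, 76.1), (70, 90.8, 23.1, 68.6), (84, 85.0, 23.3, 69.7), (98, 79.1, 23.6, 69.4), (112, 73.1, 24.0, 69.2), (126, 67.0, 24.1, 70.1), (140, 60.4, 24.9, 67.9), (154, 54.1, 24.9, 69.6), (168, 47.4, 25.2, 70.0), (182, 40.9, 25.3, 71.6), (196, 33.3, 26.0, 69.5), (210, 26.2, 26.3, 70.2), (224, 20.3, 25.9, 74.4), (238, 13.4, 26.0, 75.8), (252, 10.0, 24.8, 83.9), (266, 10.1, 22.6, 97.1), (280, 7.0, 21.7, 103.1), (294, 1.3, 21.8, 104.7)]
```

View pics/w6.png

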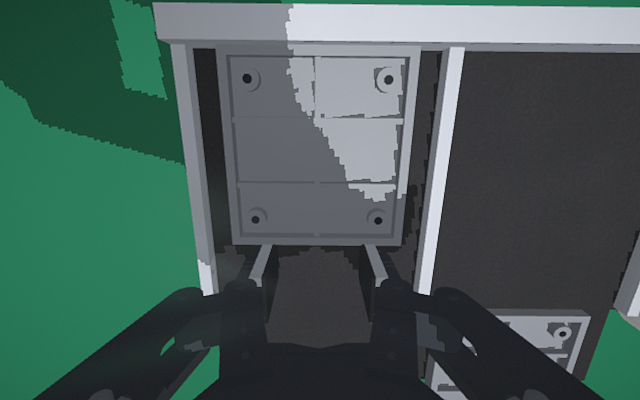

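The wrist view shows the cover's far edge, at row 45, meeting the stop all along, and its rear edge level at row 245. Contact force is 19 N. I'll back off and check.

In the tool's units: -0.09 m is -9, -0.05 m is -5.

```bash
python3 drive.py '[[[-0.4, 0, 0], 0, 0.5], [[-1, 0, 0], 0, 0.5], [[-2, 0, 0], 0, 0.5], [[-3, 0, -2], 0, 0.5], [[-4, 0, -5], 0, 0.5], [[-4, 0, -9], 0, 0.5], [[-4, 0, -9], 0, 0.5], [[-4, 0, -9], 0, 0.5]]'
python3 - <<'E'
from station import manip
from h import *
s=manip.sense();w=manip.snapshot('wrist');cv2.imwrite('pics/w7.png',w['pixels'][:,:,::-1])
P=cloud(w,s);T=Ro.from_quat(s['tool_rot']).as_matrix();Q=(P-s['tcp_pos'])@T
for u in(265,285,300,330,350,370):
    c=[(v,int(Q[v,u,0]*1e4)/10,round(float(P[v,u,2])*1e3)) for v in range(0,200)]
    e=[x for x in c if 73<=x[2]<=78];print(u,e[:3],e[-3:])
E
```

```text
t: 12.75
tcp_pos: [0.4907, 0.0156, 0.1801]
tool_rot: [0.748, 0.664, 0.001, 0.001]
force: [-0.6, 0.3, -0.4]
finger_gap: 0.5
gripper_force: 0.0
265 [(13, 135.9, 75), (14, 135.5, 75), (15, 134.6, 76)] [(146, 47.9, 76), (147, 47.1, 76), (148, 46.3, 75)]
285 [(12, 135.8, 78), (13, 135.9, 76), (14, 135.4, 75)] [(146, 47.8, 75), (147, 47.1, 75), (148, 46.4, 76)]
300 [(12, 135.8, 78), (13, 135.8, 76), (14, 135.2, 76)] [(147, 47.3, 77), (148, 46.4, 76), (149, 45.6, 76)]
330 [(13, 136.0, 75), (14, 134.9, 77), (15, 134.8, 75)] [(147, 47.2, 77), (148, 46.3, 75), (149, 45.7, 77)]
350 [(13, 135.6, 77), (14, 135.1, 76), (15, 134.4, 77)] [(147, 47.1, 76), (148, 46.4, 76), (149, 45.5, 75)]
370 [(13, 135.6, 77), (14, 135.1, 76), (15, 134.6, 76)] [(147, 47.0, 75), (148, 46.5, 77), (149, 45.5, 75)]
```

View pics/w7.png

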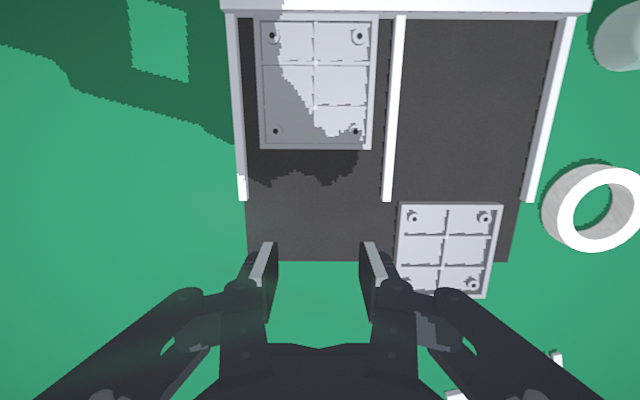

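The wrist view shows the cover square and flush against the stop, with its far edge at row 13 and rear edge at rows 148–149. The other cover is in its place and the robot touches nothing.

```bash
python3 -c "
from station import manip
print(manip.sign_off())"
```

```text
the job is handed in; nothing more can be done
None
```

The cover was tipped over the step and pushed along bay_a; the last camera check showed it ribbed face up, square and flush against the back stop, with the other cover in place, and I handed the job in (no verdict was returned).

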